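# Stow a pilot valve plunger past the sprung flap of its storage pocket

## Task

Lift the brass pilot valve plunger out of its wooden stand and, keeping hold of it, push the sprung flap of the steel storage pocket open with its foot and hold the flap open while you feed the plunger down past it. Feel gently for the off-centre bore below, and press the plunger fully home, upright, so that the flap springs shut round its stem; then let go. Never force it (25 N at most on the pocket), never tip the plunger over, and leave the bushings, flyball weight and dial gauge where they are.

Things in the scene. Friction and masses are not known exactly. Their poses are not given: they have to be found in the camera images.
- plunger_mid (a point): Half-way point of the brass pilot valve plunger (158 mm long, about 0.4 kg), on its axis, 79 mm above its foot; z runs along the axis, foot to head. It starts upright, head up, foot in the stand. Its round grip head at the top (18 mm diameter, 40 mm tall) is centred 59 mm above this point.
- plunger: The same plunger; origin at the centre of its foot, z towards its head. From the foot up: flat foot of 30 mm diameter, small chamfer (1 mm wide, 1.5 mm high), straight land of 32 mm diameter up to 45 mm, ending in a flat shoulder; thin stem of 7 mm diameter from 45 to 118 mm; grip head from 118 to 158 mm.
- stand: Fixed wooden block 80 x 80 x 35 mm, origin under its centre; a loose upright hole of 35.5 mm diameter, 22 mm deep, in its top holds the plunger's foot at the start (foot 13 mm above the shelf).
- pocket: Fixed grey steel storage pocket: upright box, 106 mm high, from x = -40 to 46 mm and 80 mm wide in y, plus low feet at both y sides (130 mm overall). Origin on the shelf under the nominal pocket axis, z up. Its top is a sprung flap, and beyond the flap's free edge a fixed lip from x = -25 mm outwards. More than 25 N on it (walls, flap or liner) spoils it.
- liner_mouth (a point): Point on the pocket axis, 36 mm above the shelf, level with the top of a black liner inside, which yields only downwards (2 N per mm, stop at 5 mm). Its upright bore (34.4 mm diameter, 0.5 mm chamfer, down to the pocket floor 6 mm above the shelf) is centred 5 mm off this point in an unseen, unreported direction. Plunger home: foot on that floor, mid point 85 mm above the shelf.
- liner_floor (a point): Point on the pocket axis on the floor, 6 mm above the shelf: a springy pad (4 N to start, then 4 N per mm, stop at 3 mm). How to find the bore by feel: lowered along the pocket axis, the flat foot always stops on the liner's top. Feel with light touches (about 3 N), lifting between, round a circle of 5 mm radius about this axis: the foot drops into the bore when within about 2 mm of its centre.
- flap (a joint): Angle of the spring-return flap, rad: 0 shut (level), growing as it swings down into the pocket, at most 1.45. Slippery faced (friction 0.15). Spring torque 0.045 N m when shut, plus 0.045 N m per rad: 1 to 3 N at the plunger. The foot pushed down opens it to 1.0 to 1.3 rad; it then leans on the land, pushing it towards pocket -x, and shuts round the stem once the shoulder has passed it, some 5 to 10 mm before home.
- flap_hinge (a point): Middle of the flap's hinge, which runs along the pocket's y, 32 mm to +x of the pocket axis and 104 mm above the shelf. The flap is 60 mm wide, 2.5 mm thick and reaches 50 mm from here towards pocket -x; a notch 20 mm wide, cut in 28 mm from the middle of its free edge, lets it close round the plunger's stem but does not let the foot through.
- bushing_a: Bystander: loose bronze bushing, 44 mm outside, 30 mm inside, 32 mm high; origin under its centre.
- bushing_b: Bystander: a second such bushing.
- flyball: Bystander: black cast-iron flyball weight, 60 mm across, 74 mm high, standing; origin under its centre.
- gauge: Bystander: chrome dial gauge lying on its back, 54 mm across, 18 mm thick, with a stem along its x (tip 51 mm from the centre); origin under the centre of its dial.
Mind the look-alikes: they are no part of the job. What is meant by the plunger is not blue, green or pink, and is the larger of those in its own colour.

How it is judged:
On the way, in this order (a step that is already met when the one before it is completed fails the run):
1. the plunger is held by the gripper, lifted clear of its stand (height (world z) of plunger_mid above 0.125 m and contact force between the fingers and plunger above 1 N), for 0.2 s.
2. the held plunger keeps the flap open against its spring (value of joint flap above 0.7 rad and contact force between the fingers and plunger above 1 N and contact force between plunger and pocket above 0.3 N and horizontal distance between plunger_mid and pocket below 0.015 m), for 0.2 s.
At the end, for the whole second after the job is handed in: The plunger stands in the pocket's bore, foot within 3 mm of the pocket floor, mid point within 10 mm of the pocket axis, upright within 0.1 rad, at rest and released, with the flap shut round its stem (below 0.12 rad) (z of plunger_mid in the frame of pocket below 0.088 m and horizontal distance between plunger_mid and pocket below 0.01 m and angle between plunger_mid's own z axis and vertical below 0.1 rad and value of joint flap below 0.12 rad and linear speed of plunger below 0.02 m/s); the robot touches nothing.
It fails at once if more than 25 N between anything and the pocket (its flap and liner included) (contact force between anything else and pocket above 25 N).
It fails at once if the plunger is tipped by more than 0.6 rad (angle between plunger_mid's own z axis and vertical above 0.6 rad).
It fails at once if a bystander is moved by more than 20 mm (distance of any of bushing_a, bushing_b, flyball, gauge from where it was at the start of the episode above 0.02 m).
It also fails if it takes over 67 s, if anything falls off the work surface, if the arm or the gripper's body presses on something with over 40 N, if the wrist force passes 120 N, or if a joint passes its speed limit or range.

## Robot

A 7-joint arm with a two-finger parallel gripper is mounted at the origin on the work surface. World frame = base frame: x ahead of the robot, y to its left, z up, the work surface at z = 0. Lengths are in m, angles in rad, forces in N, time in s.
With the tool pointing down it reaches from about 0.35 to 0.9 m from the base axis. Payload 8.1 kg.
Tool frame: the origin (TCP) lies on the centre line of the jaws, within the pads' length; the fingertips stand 14 mm ahead of it and the grasp point (between the pads) lies 5 mm behind it (arm.tip_reach is the distance from the TCP to the fingertips, in m); z points along the fingers, y is the direction in which the jaws open and shut (so a half turn about z gives the same grasp; the last joint's range is limited). The gripper opens to 92 mm and grips with 3 to 60 N. Pads are 19 mm wide; open, the fingers measure 130 mm over their backs; the gripper's body (75 mm by 190 mm) begins 47 mm behind the grasp point.
Start: joints at [1.169, 0.434, 0.025, 1.573, -0.012, 1.134, -0.075], TCP at [0.184, -0.597, 0.241] pointing down, gripper open.
Joint ranges: [-2.62, 2.62], [-0.44, 2.09], [-1.27, 1.32], [0.08, 2.57], [-1.32, 4.46], [0.12, 2], [-2.74, 2.74]. Speed limits (rad/s): [2.22, 2.22, 3.01, 3.01, 3.14, 3.14, 3.14].

## Interface

Orientations are given as a rotation vector (axis times angle).
In Python, from cell import sensors, vision, arm, nets gives the robot as it stands.
- The arm moves only by the shell command python3 -m handwheel 'ROWS' [FORCE]. ROWS is JSON, a list of rows, each an object of numbers: "tx", "ty", "tz": the shift along the tool's x, y, z in cm; "wx", "wy", "wz": the turn, a rotation vector about the tool's x, y, z in degrees; "claw": the opening, from 0 (shut) to 1 (fully open). A call has 1 to 12 rows; each row is the pose to reach, as a shift and turn from the pose commanded when the call began, along the tool's axes at that moment; what a row does not reach only later rows make up. A row lasts 1/12 s, in which the tool goes at most 41.7 mm and 7.16 degrees, less where a joint would pass 70% of its speed; a pose out of reach is approached as far as the arm can. A call with a gripper value outside its range is refused whole. The fingers move at their own pace and stop on an object; FORCE is the grip in N (left out, the last holds). Time passes only in rows, so rows that repeat a pose let the fingers close. It gives the time, the measured TCP pose, the force and the opening at its end, in the units of the state.
- sensors.observe(): the state, without advancing time (a new reading comes with each control period).
- vision.get_image(name): name is "scene" or "top" or "wrist"; returns (picture, depth): 384x512x3 uint8, blue, green, red; 384x512 float32, m along the optical axis (not along the pixel's ray), 0 where there is no reading.
- vision.camera_model(name): a dict with "K" (3x3 intrinsics, pixels), "xyz" and "attitude" of the camera in the world; the wrist camera has in their place "hand_eye" (4x4, takes a point from camera to tool coordinates, whose origin is the TCP and whose axes are the flange's). Camera axes: x right, y down, z forward; pixel columns grow to the right and rows downward; lengths in m; the calibration is good to about 2 mm. A picture is of the moment at which its call begins: read the wrist's pose just before it. camera_model takes no time and is no camera call.
- arm.sign_off(): hands the job in, once; it reports no verdict.
Trained networks look in the newest picture that a camera, given by its name, has taken for a name from the list of things; names that differ only in an ending like _2 or _b are one class to them, and where a whole thing is asked for, a point or a joint stands for the part that bears it (a point fixed in the world has none). Each returns a list of dicts, best first, with "score" (0 to 1); they miss things now and then, are a little off and sometimes report something else, mostly with a low value. They report only what shows in the picture. A call takes as long as a camera call. They do not tell look-alikes from the thing itself.
- nets.cut_out(label, camera): "region" (384x512 bool, what is visible of it) and "uv" ([column, row] in pixels, amid what is visible of it).
The state is a dict: "clock": time; "joints": joint angles; "dq": joint speeds; "joint_efforts": joint torques, N m; "position": TCP position; "ee_rot": TCP orientation; "force": force on the tool from outside, world axes, zero at the start; "ft_torque": the same for the moment, N m; "width": opening from 0.0 (shut) to 1.0 (fully open).
Only numpy, scipy, OpenCV 4.12 (cv2) and the standard library are available. Lean on these libraries where they do the work, as an engineer would, in place of code of your own. Each camera call takes 0.05 s, during which the arm holds its last target.

## Working session

There is one attempt and no reset: what is moved stays moved. The work goes in short steps, Python scripts to look and compute and a shell command to move; the robot and the scene stay as the last step left them, time stands still between calls to the robot, and variables do not carry over. Pictures are saved under pics/ and viewed, and the job is handed in when it is done.

```bash
ls; mkdir -p pics; python3 - <<'E'
from cell import sensors, vision, arm, nets
import cv2,numpy as np
s=sensors.observe(); print(s)
for n in("scene","top","wrist"):
    im,d=vision.get_image(n); cv2.imwrite(f"pics/{n}0.png",im); np.save(f"pics/{n}0d.npy",d)
    print(n,vision.camera_model(n))
print(arm.tip_reach)
E
```

```text
pics
{'clock': 0.0, 'joints': array([ 1.16940256,  0.4352444 ,  0.02495058,  1.57407908, -0.01159361,
        1.13397694, -0.07508696]), 'dq': array([ 1.67003343e-03,  7.18408614e-05,  2.14684230e-05, -5.90805986e-05,
        6.63208497e-04, -1.05401949e-03, -1.43502694e-04]), 'joint_efforts': array([-8.63323912e-04, -6.67847514e+01,  9.84368138e-01, -3.14462757e+01,
       -6.06258097e-02,  4.27764840e-02,  1.56438714e-04]), 'position': array([ 0.18379856, -0.59686648,  0.23993835]), 'ee_rot': array([-3.10510447e+00, -4.67322022e-01,  5.79523009e-04]), 'force': array([ 0.33758931,  0.87270349, -0.630579  ]), 'ft_torque': array([-0.03418542, -0.04091463, -0.00248016]), 'width': 0.9993020343061749}
scene {'K': array([[386.81517031,   0.        , 254.53879607],
       [  0.        , 386.81517031, 197.4415467 ],
       [  0.        ,   0.        ,   1.        ]]), 'xyz': array([ 0.93439108, -0.45182934,  0.59427643]), 'attitude': array([-2.17743722, -0.79016518,  0.38910587])}
top {'K': array([[374.28477753,   0.        , 253.00633678],
       [  0.        , 374.28477753, 189.76166032],
       [  0.        ,   0.        ,   1.        ]]), 'xyz': array([ 0.38067461, -0.02102176,  0.8921192 ]), 'attitude': array([-2.0818567 ,  2.11992052, -0.24762929])}
wrist {'K': array([[287.88720059,   0.        , 254.67834051],
       [  0.        , 287.88720059, 190.37367025],
       [  0.        ,   0.        ,   1.        ]]), 'hand_eye': array([[-6.35724331e-04, -9.65727500e-01, -2.59557298e-01,
         6.98101816e-02],
       [ 9.99999345e-01, -8.61002443e-04,  7.54245107e-04,
         4.48183020e-04],
       [-9.51874709e-04, -2.59556649e-01,  9.65727415e-01,
        -1.45167552e-01],
       [ 0.00000000e+00,  0.00000000e+00,  0.00000000e+00,
         1.00000000e+00]])}
0.014
```

View pics/scene0.png

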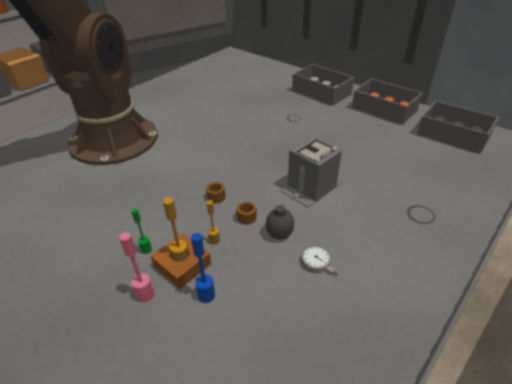

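View pics/top0.png

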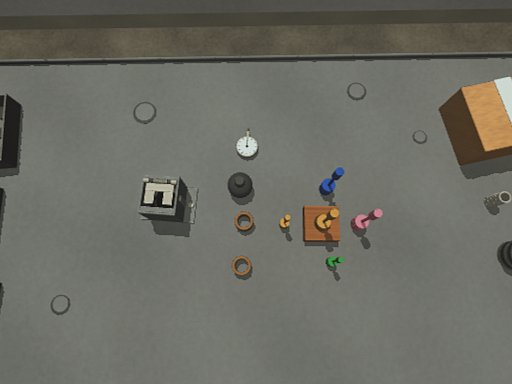

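View pics/wrist0.png

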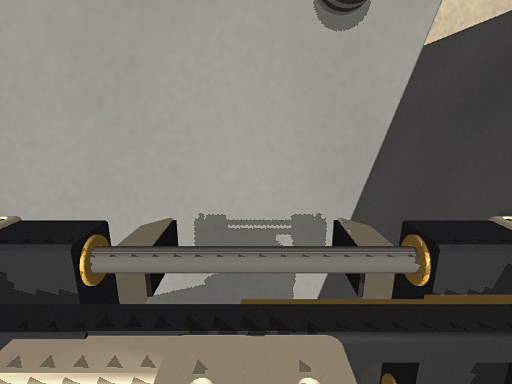

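```bash
cat > h.py <<'E'
from cell import sensors, vision, arm, nets
import cv2,numpy as np
from scipy.spatial.transform import Rotation as R
def pose(n,s=None):
    m=vision.camera_model(n)
    if n!="wrist":
        T=np.eye(4);T[:3,:3]=R.from_rotvec(m["attitude"]).as_matrix();T[:3,3]=m["xyz"];return m["K"],T
    B=np.eye(4);B[:3,:3]=R.from_rotvec(s["ee_rot"]).as_matrix();B[:3,3]=s["position"]
    return m["K"],B@m["hand_eye"]
def cloud(d,n,s=None):
    K,T=pose(n,s)
    v,u=np.mgrid[:384,:512]
    P=np.stack([(u-K[0,2])/K[0,0]*d,(v-K[1,2])/K[1,1]*d,d],-1)
    return P@T[:3,:3].T+T[:3,3]
E
python3 - <<'E'
from h import *
for n in("top","scene"):
    d=np.load(f"pics/{n}0d.npy");im=cv2.imread(f"pics/{n}0.png");P=cloud(d,n)
    hsv=cv2.cvtColor(im,cv2.COLOR_BGR2HSV)
    L=(P[...,2]>0.015)&(d>0)&(P[...,0]>0)&(P[...,0]<.9)&(abs(P[...,1])<.7)
    c,lab,st,ce=cv2.connectedComponentsWithStats(L.astype(np.uint8))
    print(n)
    for i in range(1,c):
        if st[i,4]>25:
            q=P[lab==i]; hi=q[:,2]>np.percentile(q[:,2],90)
            print(ce[i].round(),st[i,4],q.min(0).round(3),q.max(0).round(3),"top",q[hi].mean(0).round(3),hsv[lab==i].mean(0).round())
E
```

```text
top
[481. 120.] 4598 [ 0.643 -0.664  0.015] [ 0.824 -0.507  0.115] top [ 0.745 -0.574  0.112] [ 21. 120. 145.]
[  8. 129.] 1081 [0.656 0.556 0.015] [0.829 0.611 0.064] top [0.745 0.565 0.061] [24. 21. 43.]
[247. 146.] 341 [ 0.671 -0.039  0.015] [0.723 0.011 0.022] top [ 0.696 -0.012  0.021] [ 62.  17. 199.]
[331. 181.] 298 [ 0.574 -0.219  0.016] [ 0.605 -0.188  0.161] top [ 0.59  -0.203  0.159] [111. 144. 119.]
[240. 184.] 504 [ 0.567 -0.024  0.023] [0.624 0.033 0.077] top [0.596 0.004 0.074] [36. 19. 59.]
[162. 197.] 1887 [0.513 0.133 0.015] [0.606 0.221 0.115] top [0.579 0.176 0.11 ] [ 36.  22. 103.]
[500. 198.] 251 [ 0.537 -0.616  0.015] [ 0.564 -0.586  0.06 ] top [ 0.551 -0.6    0.059] [ 28.  31. 101.]
[322. 223.] 1249 [ 0.461 -0.225  0.016] [ 0.542 -0.143  0.173] top [ 0.501 -0.182  0.149] [ 14. 154. 142.]
[366. 219.] 320 [ 0.487 -0.289  0.015] [ 0.518 -0.258  0.16 ] top [ 0.503 -0.274  0.159] [171.  95. 153.]
[244. 221.] 177 [ 0.489 -0.025  0.015] [0.532 0.017 0.035] top [ 0.508 -0.001  0.034] [ 15. 128. 120.]
[285. 221.] 102 [ 0.493 -0.109  0.021] [ 0.514 -0.088  0.111] top [ 
[... 957 characters left out ...]
 -0.225  0.015] [ 0.606 -0.142  0.172] top [ 0.54  -0.193  0.161] [ 43. 173. 120.]
[212. 222.] 241 [ 0.493 -0.108  0.015] [ 0.516 -0.085  0.11 ] top [ 0.505 -0.097  0.108] [ 18. 151. 119.]
[246. 210.] 289 [ 0.49  -0.025  0.015] [0.533 0.016 0.034] top [0.51  0.002 0.033] [ 15. 155.  93.]
[279. 222.] 721 [ 0.572 -0.025  0.015] [0.626 0.029 0.076] top [0.597 0.004 0.073] [19. 13. 61.]
[140. 231.] 277 [ 0.404 -0.214  0.015] [ 0.427 -0.192  0.113] top [ 0.415 -0.204  0.112] [ 65. 153.  95.]
[136. 268.] 764 [ 0.487 -0.289  0.015] [ 0.519 -0.257  0.16 ] top [ 0.502 -0.273  0.157] [174. 112. 147.]
[316. 257.] 478 [ 0.672 -0.04   0.015] [0.725 0.014 0.021] top [ 0.7   -0.017  0.02 ] [ 44.  16. 186.]
```

```bash
python3 - <<'E'
from h import *
for n,(a,b,c,e) in {"top0":(120,230,160,240),"scene0":(270,360,120,220)}.items():
    im=cv2.imread(f"pics/{n}.png")[c:e,a:b]
    cv2.imwrite(f"pics/{n}_pk.png",cv2.resize(im,None,fx=6,fy=6,interpolation=cv2.INTER_CUBIC))
E
```

```text
(no output)
```

View pics/top0_pk.png

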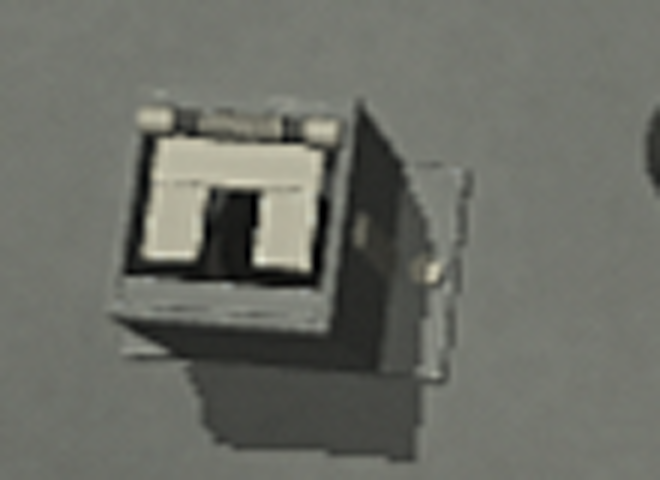

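View pics/scene0_pk.png

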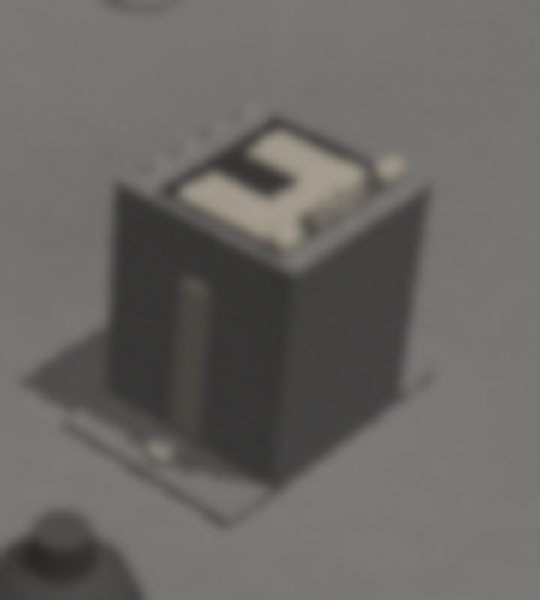

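```bash
python3 - <<'E'
from h import *
for n in("top","scene"):
    d=np.load(f"pics/{n}0d.npy");im=cv2.imread(f"pics/{n}0.png");P=cloud(d,n);hsv=cv2.cvtColor(im,cv2.COLOR_BGR2HSV)
    box=(P[...,0]>.5)&(P[...,0]<.63)&(P[...,1]>.1)&(P[...,1]<.25)
    q=P[box&(P[...,2]>.098)&(P[...,2]<.1095)]
    print(n,len(q),np.histogram(q[:,2],8), np.median(q,0))
    r=cv2.minAreaRect(q[:,:2].astype(np.float32)*1000); print("rect",r)
    print(np.round(cv2.boxPoints(r),1).tolist())
    q2=P[box&(P[...,2]>.1095)]; print("knuckles",len(q2),q2.round(4).tolist()[:20])
    fl=box&(P[...,2]>.098)&(hsv[...,2]>145); q=P[fl];r=cv2.minAreaRect(q[:,:2].astype(np.float32)*1000); print("flap",fl.sum(),r,q[:,2].mean(),np.round(cv2.boxPoints(r),1).tolist())
    pl=(abs(P[...,0]-.5)<.06)&(abs(P[...,1]+.184)<.06)&(hsv[...,1]>60)
    for a,b in((.05,.06),(.135,.165),(.166,.18)):
        m=pl&(P[...,2]>a)&(P[...,2]<b);q=P[m]
        if len(q)>2: print(a,len(q),q.min(0).round(4),q.max(0).round(4),q.mean(0).round(4))
    m=pl&(P[...,2]>.028)&(P[...,2]<.04);q=P[m];r=cv2.minAreaRect(q[:,:2].astype(np.float32)*1000); print("stand",r,q[:,2].mean())
E
```

```text
top 1086 (array([ 17,  11,  22,  94, 287, 380, 197,  78]), array([0.09801394, 0.09944956, 0.10088518, 0.1023208 , 0.10375642,
       0.10519204, 0.10662765, 0.10806327, 0.10949889])) [0.56130083 0.17612955 0.105649  ]
rect ((560.45458984375, 177.50428771972656), (82.07809448242188, 86.89549255371094), 84.92235565185547)
[[513.5, 140.5], [600.0999755859375, 132.8000030517578], [607.4000244140625, 214.5], [520.7999877929688, 222.1999969482422]]
knuckles 104 [[0.597, 0.2115, 0.1097], [0.5967, 0.2091, 0.1107], [0.5962, 0.2064, 0.1124], [0.5965, 0.1877, 0.1098], [0.5941, 0.2086, 0.1118], [0.5933, 0.2056, 0.1148], [0.5938, 0.2041, 0.1127], [0.5942, 0.2023, 0.1113], [0.594, 0.2001, 0.1116], [0.594, 0.198, 0.1115], [0.5918, 0.2084, 0.1123], [0.5917, 0.2063, 0.1123], [0.5919, 0.2043, 0.1117], [0.5924, 0.2027, 0.1095], [0.5919, 0.2001, 0.1113], [0.5923, 0.1984, 0.1097], [0.5921, 0.1961, 0.1101], [0.5921, 0.194, 0.1099], [0.5918, 0.1915, 0.111], [0.5919, 0.1895, 0.1105]]
flap 448 ((569.4953002929688, 178.8596649169922), (71.92037963867188, 59.47251510620117), 84.7318115234375) 0.105722582703134
[... 1525 characters left out ...]
99], [0.5883, 0.1872, 0.1097]]
flap 181 ((566.0950317382812, 178.59930419921875), (67.81743621826172, 51.85007858276367), 84.0416488647461) 0.10532377845403133 [[536.7999877929688, 147.60000610351562], [588.4000244140625, 142.1999969482422], [595.4000244140625, 209.60000610351562], [543.7999877929688, 215.0]]
0.05 189 [ 0.4848 -0.1991  0.0504] [ 0.5184 -0.1665  0.06  ] [ 0.5051 -0.185   0.0566]
0.135 139 [ 0.497  -0.192   0.1357] [ 0.5115 -0.1754  0.165 ] [ 0.5071 -0.186   0.1503]
0.166 79 [ 0.493  -0.1913  0.1662] [ 0.5113 -0.1739  0.1723] [ 0.5031 -0.1837  0.1697]
stand ((502.0686950683594, -182.97476196289062), (80.93197631835938, 82.62492370605469), 88.35738372802734) 0.03418947095947647
```

```bash
cat >> h.py <<'E'
def goto(xyz,yaw=None,s=None,Rt=None):
    """tool pointing down, tool y (jaw) axis at world angle yaw (mod pi); prints shift in cm, turn in deg"""
    s=s or sensors.observe(); R0=R.from_rotvec(s["ee_rot"])
    sh=R0.inv().apply(np.array(xyz)-s["position"])*100
    if Rt is None:
        best=None
        for k in(0,np.pi):
            y=np.array([np.cos(yaw+k),np.sin(yaw+k),0]);z=np.array([0,0,-1.]);x=np.cross(y,z)
            r=(R0.inv()*R.from_matrix(np.stack([x,y,z],1))).as_rotvec(degrees=True)
            if best is None or np.linalg.norm(r)<np.linalg.norm(best): best=r
        print("q7",s["joints"].round(2)," other turn avail")
        tw=best
    else: tw=(R0.inv()*Rt).as_rotvec(degrees=True)
    print("clock",s["clock"],"pos",s["position"].round(4),"F",s["force"].round(2),"w",round(s["width"],3))
    print("shift cm",sh.round(2),"turn deg",tw.round(2))
E
python3 - <<'E'
from h import *
s=sensors.observe();print(R.from_rotvec(s["ee_rot"]).as_matrix().round(3))
goto((.502,-.183,.24),np.radians(-5.3))
goto((.5575,.178,.24),np.radians(-5.3))
goto((.502,-.183,.24),np.radians(84.7))
E
```

```text
[[ 0.956  0.294 -0.   ]
 [ 0.294 -0.956  0.001]
 [-0.    -0.001 -1.   ]]
q7 [ 1.17  0.44  0.02  1.57 -0.01  1.13 -0.08]  other turn avail
clock 0.15 pos [ 0.1838 -0.597   0.2401] F [ 0.2   0.04 -0.74] w 0.999
shift cm [ 4.259e+01 -3.020e+01  4.000e-02] turn deg [-6.000e-02 -3.000e-02 -6.758e+01]
q7 [ 1.17  0.44  0.02  1.57 -0.01  1.13 -0.08]  other turn avail
clock 0.15 pos [ 0.1838 -0.597   0.2401] F [ 0.2   0.04 -0.74] w 0.999
shift cm [ 58.52 -63.07   0.08] turn deg [-6.000e-02 -3.000e-02 -6.758e+01]
q7 [ 1.17  0.44  0.02  1.57 -0.01  1.13 -0.08]  other turn avail
clock 0.15 pos [ 0.1838 -0.597   0.2401] F [ 0.2   0.04 -0.74] w 0.999
shift cm [ 4.259e+01 -3.020e+01  4.000e-02] turn deg [-6.000e-02  2.000e-02  2.242e+01]
```

```bash
python3 -m handwheel '[{"tx":3.5,"ty":-2.5,"wz":-5.6},{"tx":7,"ty":-5,"wz":-11.2},{"tx":10.6,"ty":-7.5,"wz":-16.9},{"tx":14.2,"ty":-10,"wz":-22.5},{"tx":17.7,"ty":-12.6,"wz":-28.2},{"tx":21.3,"ty":-15.1,"wz":-33.8,"claw":0.6},{"tx":24.8,"ty":-17.6,"wz":-39.4,"claw":0.6},{"tx":28.4,"ty":-20.1,"wz":-45,"claw":0.6},{"tx":32,"ty":-22.6,"wz":-50.7,"claw":0.6},{"tx":35.5,"ty":-25.2,"wz":-56.3,"claw":0.6},{"tx":39,"ty":-27.7,"wz":-62,"claw":0.6},{"tx":42.6,"ty":-30.2,"wz":-67.6,"claw":0.6}]'
python3 -m handwheel '[{"claw":0.6},{"claw":0.6},{"claw":0.6}]'
python3 - <<'E'
from h import *
goto((.502,-.183,.146),np.radians(-5.3))
s=sensors.observe();im,d=vision.get_image("wrist");cv2.imwrite("pics/w1.png",im)
P=cloud(d,"wrist",s);hsv=cv2.cvtColor(im,cv2.COLOR_BGR2HSV)
m=(d>0)&(abs(P[...,0]-.5)<.03)&(abs(P[...,1]+.184)<.03)&(P[...,2]>.16)&(P[...,2]<.19)
q=P[m]
if len(q): print(len(q),q.min(0),q.max(0),q.mean(0))
E
```

```text
q7 [ 1.17  0.44  0.02  1.57 -0.01  1.13 -0.08]  other turn avail
clock 0.15 pos [ 0.1838 -0.597   0.2401] F [ 0.2   0.04 -0.74] w 0.999
shift cm [ 42.59 -30.19   9.44] turn deg [-6.000e-02 -3.000e-02 -6.758e+01]invalid input
invalid input
```

View pics/w1.png

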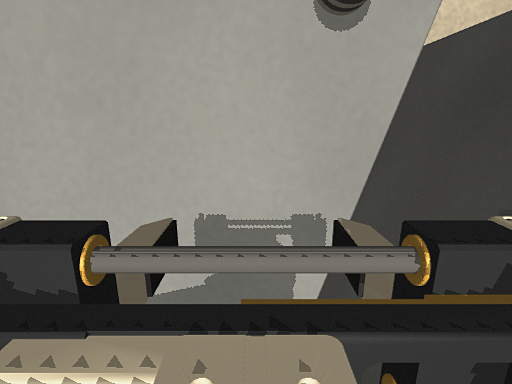

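```bash
python3 -m handwheel '[{"tx":3.5,"ty":-2.5,"tz":0,"wx":0,"wy":0,"wz":-5.6,"claw":1}]'; python3 -m handwheel --help | head -20
```

```text
clock: 0.28
position: [0.2028, -0.5692, 0.2401]
ee_rot: [3.081, 0.601, -0.007]
force: [-0.7, -0.1, -0.4]
width: 1.0invalid input: not JSON, or not a number
```

```bash
python3 -m handwheel '[{"tx":3.5,"ty":-2,"tz":0,"wx":0,"wy":0,"wz":-5.2,"claw":0.6},{"tx":7,"ty":-4,"tz":0,"wx":0,"wy":0,"wz":-10.4,"claw":0.6},{"tx":10.4,"ty":-5.9,"tz":0,"wx":0,"wy":0,"wz":-15.5,"claw":0.6},{"tx":13.9,"ty":-7.9,"tz":0,"wx":0,"wy":0,"wz":-20.7,"claw":0.6},{"tx":17.3,"ty":-9.9,"tz":0,"wx":0,"wy":0,"wz":-25.8,"claw":0.6},{"tx":20.8,"ty":-11.9,"tz":0,"wx":0,"wy":0,"wz":-31,"claw":0.6},{"tx":24.3,"ty":-13.9,"tz":0,"wx":0,"wy":0,"wz":-36.2,"claw":0.6},{"tx":27.7,"ty":-15.8,"tz":0,"wx":0,"wy":0,"wz":-41.3,"claw":0.6},{"tx":31.2,"ty":-17.8,"tz":0,"wx":0,"wy":0,"wz":-46.5,"claw":0.6},{"tx":34.7,"ty":-19.8,"tz":0,"wx":0,"wy":0,"wz":-51.7,"claw":0.6},{"tx":38.1,"ty":-21.8,"tz":0,"wx":0,"wy":0,"wz":-56.8,"claw":0.6},{"tx":41.6,"ty":-23.8,"tz":0,"wx":0,"wy":0,"wz":-62,"claw":0.6}]'
python3 -m handwheel '[{"claw":0.6},{"claw":0.6},{"claw":0.6},{"claw":0.6}]'
python3 - <<'E'
from h import *
goto((.502,-.183,.146),np.radians(-5.3))
s=sensors.observe();im,d=vision.get_image("wrist");cv2.imwrite("pics/w2.png",im)
P=cloud(d,"wrist",s);hsv=cv2.cvtColor(im,cv2.COLOR_BGR2HSV)
m=(d>0)&(abs(P[...,0]-.5)<.03)&(abs(P[...,1]+.184)<.03)&(P[...,2]>.16)&(P[...,2]<.19)
q=P[m]
if len(q): print(len(q),q.min(0),q.max(0),q.mean(0))
E
```

```text
clock: 1.28
position: [0.5017, -0.1824, 0.2408]
ee_rot: [2.317, 2.121, -0.0]
force: [0.1, -1.3, -0.5]
width: 0.607
q7 [ 0.58  0.32 -0.42  1.77  0.15  1.08  0.01]  other turn avail
clock 1.2833 pos [ 0.5017 -0.1824  0.2408] F [ 0.07 -1.26 -0.54] w 0.607
shift cm [-0.05  0.03  9.48] turn deg [0.01 0.02 0.25]
455 [ 0.49279095 -0.19127167  0.16004645] [ 0.51043892 -0.17330895  0.17429021] [ 0.5018031  -0.1811264   0.17120024]invalid input
```

View pics/w2.png

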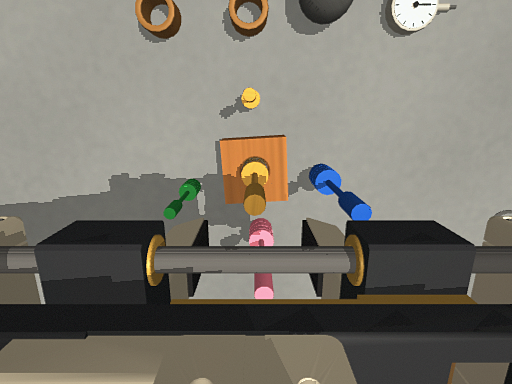

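```bash
python3 -m handwheel '[{"tx":0,"ty":0,"tz":2,"wx":0,"wy":0,"wz":0,"claw":0.6},{"tx":0,"ty":0,"tz":4,"wx":0,"wy":0,"wz":0,"claw":0.6},{"tx":0,"ty":0,"tz":6,"wx":0,"wy":0,"wz":0,"claw":0.6},{"tx":0,"ty":0,"tz":8,"wx":0,"wy":0,"wz":0,"claw":0.6},{"tx":0,"ty":0,"tz":9.5,"wx":0,"wy":0,"wz":0,"claw":0.6},{"tx":0,"ty":0,"tz":9.5,"wx":0,"wy":0,"wz":0,"claw":0.6},{"tx":0,"ty":0,"tz":9.5,"wx":0,"wy":0,"wz":0,"claw":0.15},{"tx":0,"ty":0,"tz":9.5,"wx":0,"wy":0,"wz":0,"claw":0},{"tx":0,"ty":0,"tz":9.5,"wx":0,"wy":0,"wz":0,"claw":0},{"tx":0,"ty":0,"tz":9.5,"wx":0,"wy":0,"wz":0,"claw":0},{"tx":0,"ty":0,"tz":9.5,"wx":0,"wy":0,"wz":0,"claw":0},{"tx":0,"ty":0,"tz":9.5,"wx":0,"wy":0,"wz":0,"claw":0}]' 40
python3 - <<'E'
from h import *
s=sensors.observe();goto((.502,-.183,.146),np.radians(-5.3));print(s["joint_efforts"],s["ft_torque"])
E
```

```text
clock: 2.33
position: [0.5013, -0.1841, 0.1463]
ee_rot: [2.321, 2.116, 0.001]
force: [0.1, -0.1, -0.2]
width: 0.214
q7 [ 0.55  0.43 -0.4   1.88  0.21  0.87 -0.04]  other turn avail
clock 2.3333 pos [ 0.5013 -0.1841  0.1463] F [ 0.07 -0.11 -0.19] w 0.214
shift cm [0.12 0.06 0.03] turn deg [0.05 0.02 0.01]
[ 7.53385539e-03 -5.85181117e+01 -4.74640489e+00 -2.60852802e+01
 -5.18563169e-02  3.31589626e-02  2.10354076e-03] [-0.05649996 -0.08143658 -0.00621063]
```

```bash
python3 -m handwheel '[{"tx":0,"ty":0,"tz":0,"wx":0,"wy":0,"wz":0,"claw":0},{"tx":0,"ty":0,"tz":0,"wx":0,"wy":0,"wz":0,"claw":0},{"tx":0,"ty":0,"tz":0,"wx":0,"wy":0,"wz":0,"claw":0},{"tx":0,"ty":0,"tz":-0.5,"wx":0,"wy":0,"wz":0,"claw":0},{"tx":0,"ty":0,"tz":-1.5,"wx":0,"wy":0,"wz":0,"claw":0},{"tx":0,"ty":0,"tz":-3,"wx":0,"wy":0,"wz":0,"claw":0},{"tx":0,"ty":0,"tz":-5,"wx":0,"wy":0,"wz":0,"claw":0},{"tx":0,"ty":0,"tz":-7,"wx":0,"wy":0,"wz":0,"claw":0},{"tx":0,"ty":0,"tz":-9,"wx":0,"wy":0,"wz":0,"claw":0},{"tx":0,"ty":0,"tz":-11,"wx":0,"wy":0,"wz":0,"claw":0},{"tx":0,"ty":0,"tz":-12.5,"wx":0,"wy":0,"wz":0,"claw":0},{"tx":0,"ty":0,"tz":-12.5,"wx":0,"wy":0,"wz":0,"claw":0}]' 40
python3 - <<'E'
from h import *
s=sensors.observe();goto((.5575,.178,.273),np.radians(-5.3));print(s["ft_torque"])
im,d=vision.get_image("wrist");cv2.imwrite("pics/w3.png",im)
E
```

```text
clock: 3.33
position: [0.5023, -0.184, 0.2741]
ee_rot: [2.318, 2.114, 0.004]
force: [1.1, -0.3, -5.0]
width: 0.185
q7 [ 0.58  0.3  -0.43  1.72  0.13  1.15  0.03]  other turn avail
clock 3.3333 pos [ 0.5023 -0.184   0.2741] F [ 1.09 -0.26 -5.04] w 0.185
shift cm [36.56  2.17  0.08] turn deg [0.26 0.06 0.03]
[ 0.00172713 -0.19633902 -0.00300789]
```

View pics/w3.png

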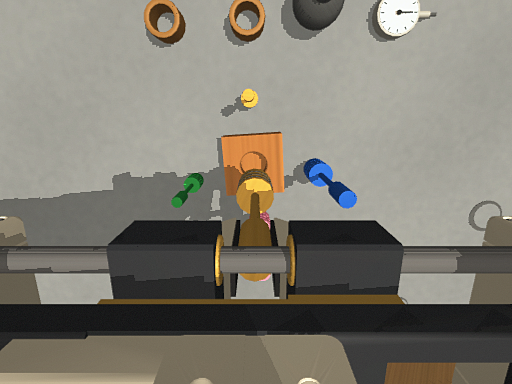

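```bash
python3 -m handwheel '[{"tx":2,"ty":0.1,"tz":0,"wx":0,"wy":0,"wz":0,"claw":0},{"tx":5,"ty":0.3,"tz":0,"wx":0,"wy":0,"wz":0,"claw":0},{"tx":8,"ty":0.5,"tz":0,"wx":0,"wy":0,"wz":0,"claw":0},{"tx":11,"ty":0.7,"tz":0,"wx":0,"wy":0,"wz":0,"claw":0},{"tx":14,"ty":0.8,"tz":0,"wx":0,"wy":0,"wz":0,"claw":0},{"tx":17,"ty":1,"tz":0,"wx":0,"wy":0,"wz":0,"claw":0},{"tx":20,"ty":1.2,"tz":0,"wx":0,"wy":0,"wz":0,"claw":0},{"tx":23,"ty":1.4,"tz":0,"wx":0,"wy":0,"wz":0,"claw":0},{"tx":25,"ty":1.5,"tz":0,"wx":0,"wy":0,"wz":0,"claw":0},{"tx":26,"ty":1.6,"tz":0,"wx":0,"wy":0,"wz":0,"claw":0},{"tx":26,"ty":1.6,"tz":0,"wx":0,"wy":0,"wz":0,"claw":0},{"tx":26,"ty":1.6,"tz":0,"wx":0,"wy":0,"wz":0,"claw":0}]'
python3 - <<'E'
from h import *
goto((.5575,.178,.273),np.radians(-5.3))
s=sensors.observe();im,d=vision.get_image("wrist");cv2.imwrite("pics/w4.png",im);np.save("pics/w4d.npy",d)
P=cloud(d,"wrist",s);hsv=cv2.cvtColor(im,cv2.COLOR_BGR2HSV)
box=(d>0)&(P[...,0]>.5)&(P[...,0]<.63)&(P[...,1]>.12)&(P[...,1]<.24)
q=P[box&(P[...,2]>.1)&(P[...,2]<.1085)]
print(len(q),np.median(q,0))
r=cv2.minAreaRect(q[:,:2].astype(np.float32)*1000);print(r,np.round(cv2.boxPoints(r),1).tolist())
E
```

```text
clock: 4.38
position: [0.5404, 0.0726, 0.2697]
ee_rot: [-2.321, -2.117, 0.003]
force: [-0.1, -0.8, -5.0]
width: 0.19
q7 [ 0.17  0.34 -0.53  1.69  0.18  1.17 -0.5 ]  other turn avail
clock 4.3833 pos [0.5404 0.0726 0.2697] F [-0.08 -0.83 -4.97] w 0.19
shift cm [10.65  0.73 -0.35] turn deg [-0.11  0.07  0.04]
4892 [0.56068655 0.18209226 0.10680193]
((560.2890625, 178.80886840820312), (79.46900177001953, 86.23155975341797), 84.69060516357422) [[513.7000122070312, 143.1999969482422], [599.5, 135.3000030517578], [606.9000244140625, 214.39999389648438], [521.0, 222.39999389648438]]
```

View pics/w4.png

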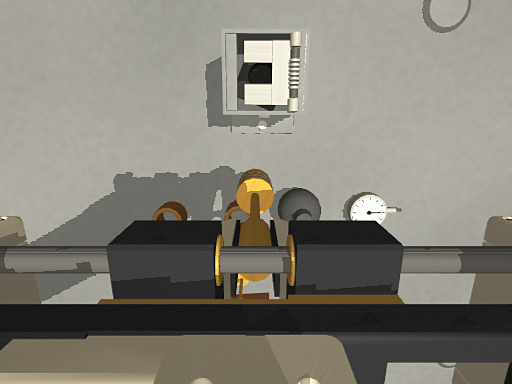

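```bash
python3 - <<'E'
import cv2,numpy as np
im=cv2.imread("pics/w4.png")[25:120,215:315];d=np.load("pics/w4d.npy")[25:120,215:315]
im=np.clip(im.astype(float)*2.5,0,255).astype(np.uint8)
cv2.imwrite("pics/w4z.png",cv2.resize(im,None,fx=6,fy=6,interpolation=cv2.INTER_NEAREST))
print((d[36:62:2,28:50:2]*1000).astype(int))
E
```

```text
[[349 283 285 284 283 284 284 284 285 284 284]
 [350 350 349 349 349 349 349 353 357 359 358]
 [350 350 350 349 349 350 358 368 377 378 377]
 [350 351 351 350 350 364 378 376 377 377 378]
 [350 350 351 350 363 378 378 378 379 378 378]
 [350 351 352 355 379 379 378 380 378 378 378]
 [352 352 352 365 379 380 380 380 378 380 379]
 [351 353 353 381 381 380 381 381 381 381 381]
 [352 353 352 382 381 381 381 381 381 381 382]
 [354 354 355 382 381 382 382 382 380 382 382]
 [354 355 355 382 383 382 381 382 383 383 383]
 [354 354 355 354 383 383 383 383 382 383 383]
 [356 290 290 291 290 290 290 289 290 290 291]]
```

View pics/w4z.png

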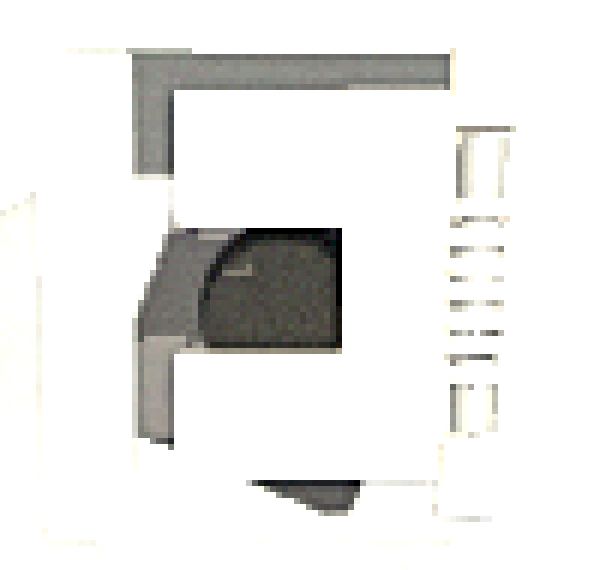

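The liner's bore rim shows through the notch in the depth image: the liner top is at about 350 mm and the floor at about 380 mm. I'll fit the rim to choose which side to feel first, then check that by light touch.

```bash
python3 - <<'E'
from h import *
from scipy.optimize import least_squares
d=np.load("pics/w4d.npy")
s=sensors.observe();P=cloud(d,"wrist",s)
yaw=np.radians(-5.35);ex=np.array([np.cos(yaw),np.sin(yaw)]);ey=np.array([-ex[1],ex[0]])
ax=np.array([.5603,.1785])-.003*ex;print("axis",ax)
L=np.stack([(P[...,:2]-ax)@ex,(P[...,:2]-ax)@ey,P[...,2]],-1)*1000
reg=(d>0)&(abs(L[...,0])<26)&(abs(L[...,1])<22)&(L[...,2]<45)
top=reg&(abs(L[...,2]-36)<3); print("top z",np.median(L[...,2][top]),"floor",np.median(L[...,2][reg&(L[...,2]<12)]))
# rim pixels: liner-top pixel adjacent to a deeper one
low=reg&(L[...,2]<31)
rim=top&(cv2.dilate(low.astype(np.uint8),np.ones((3,3)))>0)
q=L[rim][:,:2];print(len(q),q.round(1).tolist())
f=lambda c:np.hypot(q[:,0]-c[0],q[:,1]-c[1])-17.45
for x0 in((5,0),(-5,0),(0,5),(0,-5)):
    r=least_squares(f,x0,loss="soft_l1",f_scale=.5);print(r.x.round(2),np.hypot(*r.x).round(2),r.cost.round(2))
# constrained |c|=5
g=np.arange(0,360,15)
for a in g: 
    c=5*np.array([np.cos(np.radians(a)),np.sin(np.radians(a))]); print(a,np.sqrt((f(c)**2).mean()).round(2),end="; ")
E
```

```text
axis [0.55731307 0.17877972]
top z 37.308583783245524 floor 7.268274164343031
42 [[-6.2, 19.0], [-5.0, 19.0], [8.5, 19.5], [9.6, 19.2], [10.7, 18.9], [-22.0, 17.8], [-8.6, 17.8], [-7.4, 18.0], [-6.2, 18.3], [10.8, 18.0], [12.0, 17.9], [-22.0, 16.7], [-9.9, 16.8], [-8.6, 16.8], [13.3, 16.9], [-22.0, 15.6], [-9.9, 15.6], [-23.3, 14.5], [-22.1, 14.5], [-12.3, 14.5], [-11.1, 14.4], [-12.3, 13.3], [-13.5, 12.2], [-12.4, 12.6], [-13.5, 11.1], [-14.8, 10.0], [-14.8, 8.8], [-14.8, 7.5], [-14.8, 6.5], [-14.8, 5.5], [-14.8, 4.2], [-14.8, 3.1], [-14.8, 1.9], [-14.8, 0.7], [-14.8, -0.5], [-14.9, -1.4], [-14.9, -2.7], [-14.9, -3.9], [-13.6, -3.9], [-23.8, -21.4], [-22.5, -21.5], [-21.3, -21.5]]
[1.86 3.34] 3.82 50.96
[1.86 3.34] 3.82 50.96
[1.86 3.34] 3.82 50.96
[1.86 3.34] 3.82 50.96
0 7.46; 15 7.15; 30 6.78; 45 6.4; 60 6.05; 75 5.77; 90 5.6; 105 5.55; 120 5.6; 135 5.68; 150 5.76; 165 5.82; 180 5.86; 195 5.91; 210 6.02; 225 6.2; 240 6.48; 255 6.81; 270 7.15; 285 7.46; 300 7.68; 315 7.8; 330 7.81; 345 7.69;
```

```bash
python3 - <<'E'
from h import *
from scipy.optimize import least_squares
d=np.load("pics/w4d.npy")
s=sensors.observe();P=cloud(d,"wrist",s)
yaw=np.radians(-5.35);ex=np.array([np.cos(yaw),np.sin(yaw)]);ey=np.array([-ex[1],ex[0]])
ax=np.array([.5603,.1785])-.003*ex
L=np.stack([(P[...,:2]-ax)@ex,(P[...,:2]-ax)@ey,P[...,2]],-1)*1000
reg=(d>0)&(abs(L[...,0])<20)&(abs(L[...,1])<22)&(L[...,2]<45)
top=reg&(abs(L[...,2]-36)<3); low=reg&(L[...,2]<31)
rim=top&(cv2.dilate(low.astype(np.uint8),np.ones((3,3)))>0)
q=L[rim][:,:2]
for rr in(17.2,17.7):
  f=lambda c:np.hypot(q[:,0]-c[0],q[:,1]-c[1])-rr
  r=least_squares(f,(0,0),loss="soft_l1",f_scale=.5);c=r.x;print(c.round(2),np.hypot(*c).round(2),np.degrees(np.arctan2(c[1],c[0])).round(),np.std(f(c)).round(2))
r=least_squares(lambda c:np.hypot(q[:,0]-c[0],q[:,1]-c[1])-c[2],(0,0,17),loss="soft_l1",f_scale=.5);print(r.x)
# notch centreline in this frame: flap pixels
im=cv2.imread("pics/w4.png");fl=(d>0)&(im.min(-1)>170)&(L[...,2]>98)&(L[...,2]<109)&(abs(L[...,0])<40)&(abs(L[...,1])<40)
z=L[fl];m=z[:,0]<0
print("flap xmin",z[:,0].min(),"y range",z[m][:,1].min(),z[m][:,1].max(), "z",np.median(z[:,2]))
yy=np.sort(z[m][:,1]);g=np.diff(yy);k=g.argmax();print("notch",yy[k],yy[k+1])
E
```

```text
[1.95 3.64] 4.13 62.0 0.41
[2.32 3.13] 3.9 53.0 0.4
[ 2.16124595  3.35505559 17.48039117]
flap xmin -38.77950010560925 y range -39.465112086600314 39.01735727170193 z 106.81786983015706
notch 34.353454106385094 35.621672184023666
```

```bash
cat > held.py <<'E'
from h import *
from scipy.optimize import least_squares
def held(d,s=None):
    m=vision.camera_model("wrist");H=m["hand_eye"];K=m["K"]
    v,u=np.mgrid[:384,:512];C=np.stack([(u-K[0,2])/K[0,0]*d,(v-K[1,2])/K[1,1]*d,d],-1)
    T=(C@H[:3,:3].T+H[:3,3])*1000
    ok=(d>0)&(abs(T[...,0])<25)&(abs(T[...,1])<25)
    A=T[ok&(T[...,2]>92)&(T[...,2]<128)]; B=T[ok&(T[...,2]>82)&(T[...,2]<92)]
    print(len(A),len(B))
    out={}
    sh=T[ok&(T[...,2]>70)&(T[...,2]<140)]
    print("z hist",np.histogram(sh[:,2],14))
    if len(A)>20:
        r=least_squares(lambda c:np.hypot(A[:,0]-c[0]-c[2]*(A[:,2]-0)/100,A[:,1]-c[1]-c[3]*A[:,2]/100)-16,(0,0,0,0),loss="soft_l1",f_scale=.5)
        print("land: axis at tcp z=0",r.x[:2].round(2),"slope mm/100mm",r.x[2:].round(2),"at z133",(r.x[:2]+1.33*r.x[2:]).round(2))
        r=least_squares(lambda c:np.hypot(A[:,0]-c[0],A[:,1]-c[1])-16,(0,0),loss="soft_l1",f_scale=.5);print("no tilt centre",r.x.round(2))
    S=T[ok&(T[...,2]>30)&(T[...,2]<80)]
    if len(S)>10:
        r=least_squares(lambda c:np.hypot(S[:,0]-c[0],S[:,1]-c[1])-3.5,(0,0),loss="soft_l1",f_scale=.5);print("stem",len(S),r.x.round(2), np.median(S[:,2]))
if __name__=="__main__": held(np.load("pics/w4d.npy"))
E
python3 held.py
```

```text
243 927
z hist (array([ 14,  14,  11, 742, 179,  49,  21,  43,  18,  24,  45,   9,  23,
        22]), array([ 70.4319249 ,  74.73214837,  79.03237184,  83.3325953 ,
        87.63281877,  91.93304223,  96.2332657 , 100.53348917,
       104.83371263, 109.1339361 , 113.43415956, 117.73438303,
       122.0346065 , 126.33482996, 130.63505343]))
land: axis at tcp z=0 [1.95 0.36] slope mm/100mm [-0.68 -0.25] at z133 [1.04 0.03]
no tilt centre [1.21 0.1 ]
stem 198 [1.48 0.14] 51.2507841880948
```

```bash
python3 -m handwheel '[{"tx":2,"ty":0.2,"tz":0,"wx":0,"wy":0,"wz":0,"claw":0},{"tx":5,"ty":0.4,"tz":0,"wx":0,"wy":0,"wz":0,"claw":0},{"tx":8,"ty":0.7,"tz":0,"wx":0,"wy":0,"wz":0,"claw":0},{"tx":10,"ty":0.8,"tz":0,"wx":0,"wy":0,"wz":0,"claw":0},{"tx":11,"ty":0.9,"tz":0,"wx":0,"wy":0,"wz":0,"claw":0},{"tx":11,"ty":0.9,"tz":0,"wx":0,"wy":0,"wz":0,"claw":0},{"tx":11,"ty":0.9,"tz":0,"wx":0,"wy":0,"wz":0,"claw":0},{"tx":11,"ty":0.9,"tz":0,"wx":0,"wy":0,"wz":0,"claw":0}]' 55
python3 - <<'E'
from h import *
goto((.5599,.1811,.250),np.radians(-5.35))
im,d=vision.get_image("scene");cv2.imwrite("pics/s5.png",im)
im,d=vision.get_image("top");cv2.imwrite("pics/t5.png",im)
E
```

```text
clock: 5.1
position: [0.5604, 0.1794, 0.2704]
ee_rot: [2.324, 2.113, -0.003]
force: [-0.3, 0.0, -5.0]
width: 0.185
q7 [-0.02  0.41 -0.54  1.59  0.22  1.21 -0.7 ]  other turn avail
clock 5.1 pos [0.5604 0.1794 0.2704] F [-0.33  0.02 -4.97] w 0.185
shift cm [ 0.17 -0.06  2.04] turn deg [-0.02  0.11 -0.1 ]
```

View pics/s5.png

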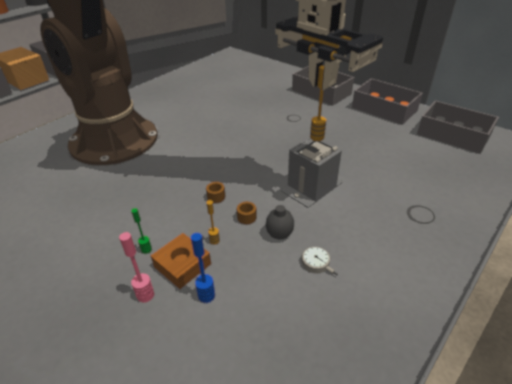

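```bash
python3 -m handwheel '[{"tx":0.17,"ty":-0.06,"tz":1,"wx":0,"wy":0,"wz":0,"claw":0},{"tx":0.17,"ty":-0.06,"tz":2,"wx":0,"wy":0,"wz":0,"claw":0},{"tx":0.17,"ty":-0.06,"tz":2.4,"wx":0,"wy":0,"wz":0,"claw":0},{"tx":0.17,"ty":-0.06,"tz":2.8,"wx":0,"wy":0,"wz":0,"claw":0},{"tx":0.17,"ty":-0.06,"tz":3.2,"wx":0,"wy":0,"wz":0,"claw":0},{"tx":0.17,"ty":-0.06,"tz":3.6,"wx":0,"wy":0,"wz":0,"claw":0},{"tx":0.17,"ty":-0.06,"tz":4,"wx":0,"wy":0,"wz":0,"claw":0},{"tx":0.17,"ty":-0.06,"tz":4,"wx":0,"wy":0,"wz":0,"claw":0}]' 55
python3 - <<'E'
from h import *
goto((.5599,.1811,.182),np.radians(-5.35))
E
```

```text
clock: 5.87
position: [0.5595, 0.1839, 0.2302]
ee_rot: [-2.321, -2.117, 0.0]
force: [-1.8, 0.7, -1.8]
width: 0.185
q7 [-0.03  0.44 -0.54  1.64  0.25  1.12 -0.72]  other turn avail
clock 5.8667 pos [0.5595 0.1839 0.2302] F [-1.82  0.67 -1.85] w 0.185
shift cm [-0.27  0.07  4.82] turn deg [-0.02  0.    0.07]
```

```bash
for i in 1 2 3; do python3 -m handwheel '[{"tx":0,"ty":0,"tz":0,"wx":0,"wy":0,"wz":0,"claw":0}]' | sed -n '2p;4p'; done
```

```text
position: [0.5594, 0.184, 0.2307]
force: [-1.5, 0.0, -0.9]
position: [0.5594, 0.1841, 0.2309]
force: [-1.1, -0.3, -1.8]
position: [0.5594, 0.184, 0.2309]
force: [-1.5, 0.8, -2.6]
```

```bash
python3 -m handwheel '[{"tx":-0.28,"ty":0.05,"tz":0.4,"wx":0,"wy":0,"wz":0,"claw":0},{"tx":-0.28,"ty":0.05,"tz":0.8,"wx":0,"wy":0,"wz":0,"claw":0},{"tx":-0.28,"ty":0.05,"tz":1.2,"wx":0,"wy":0,"wz":0,"claw":0},{"tx":-0.28,"ty":0.05,"tz":1.6,"wx":0,"wy":0,"wz":0,"claw":0},{"tx":-0.28,"ty":0.05,"tz":2,"wx":0,"wy":0,"wz":0,"claw":0},{"tx":-0.28,"ty":0.05,"tz":2.4,"wx":0,"wy":0,"wz":0,"claw":0},{"tx":-0.28,"ty":0.05,"tz":2.8,"wx":0,"wy":0,"wz":0,"claw":0},{"tx":-0.28,"ty":0.05,"tz":3.2,"wx":0,"wy":0,"wz":0,"claw":0},{"tx":-0.28,"ty":0.05,"tz":3.6,"wx":0,"wy":0,"wz":0,"claw":0},{"tx":-0.28,"ty":0.05,"tz":4,"wx":0,"wy":0,"wz":0,"claw":0},{"tx":-0.28,"ty":0.05,"tz":4,"wx":0,"wy":0,"wz":0,"claw":0},{"tx":-0.28,"ty":0.05,"tz":4,"wx":0,"wy":0,"wz":0,"claw":0}]'
for i in 1 2 3; do python3 -m handwheel '[{"tx":0,"ty":0,"tz":0,"wx":0,"wy":0,"wz":0,"claw":0}]' | sed -n '1,2p;4p'; done
python3 - <<'E'
from h import *
from held import held
goto((.5599,.1811,.176),np.radians(-5.35))
im,d=vision.get_image("wrist");cv2.imwrite("pics/w6.png",im);np.save("pics/w6d.npy",d);held(d)
im,d=vision.get_image("scene");cv2.imwrite("pics/s6.png",im[40:240,220:420].repeat(3,0).repeat(3,1))
E
```

```text
clock: 7.12
position: [0.5593, 0.181, 0.1901]
ee_rot: [-2.321, -2.117, 0.002]
force: [-2.3, -1.5, -5.9]
width: 0.187
clock: 7.2
position: [0.5595, 0.181, 0.1904]
force: [-2.7, -0.8, -5.8]
clock: 7.28
position: [0.5598, 0.181, 0.1908]
force: [-1.9, -1.4, -4.4]
clock: 7.37
position: [0.56, 0.181, 0.1909]
force: [-2.4, -1.1, -4.9]
q7 [-0.03  0.48 -0.53  1.7   0.27  1.04 -0.74]  other turn avail
clock 7.3667 pos [0.56   0.181  0.1909] F [-2.35 -1.07 -4.87] w 0.188
shift cm [ 0.01 -0.01  1.49] turn deg [ 0.02 -0.    0.06]
718 1010
z hist (array([ 17,  28, 157, 906,  46,  53, 107, 155,  76,  90,  99,  63,  63,
        36]), array([ 71.30353699,  75.70045519,  80.09737339,  84.49429159,
        88.8912098 ,  93.288128  ,  97.6850462 , 102.08196441,
       106.47888261, 110.87580081, 115.27271901, 119.66963722,
       124.06655542, 128.46347362, 132.86039182]))
land: axis at tcp z=0 [12.44 16.06] slope mm/100mm [-9.98 -7.03] at z133 [-0.84  6.7 ]
no tilt centre [1.23 8.41]
stem 210 [1.28 0.01] 53.40980925849405
```

View pics/s6.png

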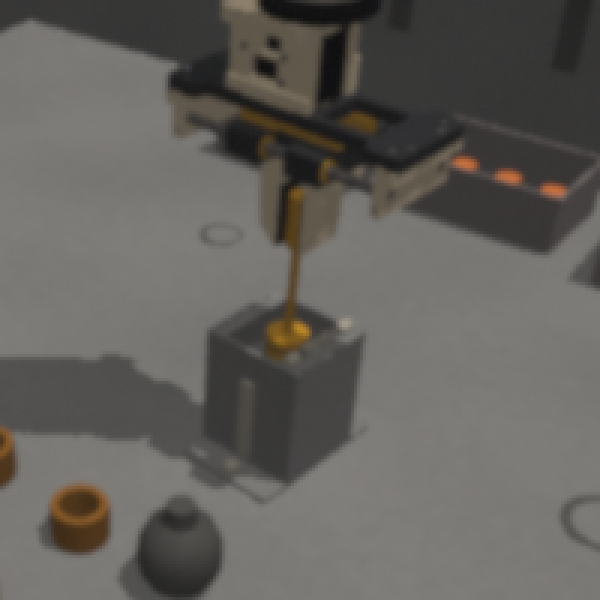

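View pics/w6.png

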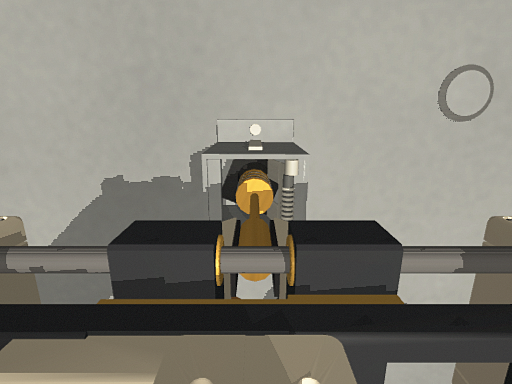

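```bash
cat > sh.py <<'E'
from h import *
def shoulder(im,d):
    m=vision.camera_model("wrist");H=m["hand_eye"];K=m["K"]
    v,u=np.mgrid[:384,:512];C=np.stack([(u-K[0,2])/K[0,0]*d,(v-K[1,2])/K[1,1]*d,d],-1)
    T=(C@H[:3,:3].T+H[:3,3])*1000
    hsv=cv2.cvtColor(im,cv2.COLOR_BGR2HSV)
    ok=(d>0)&(abs(T[...,0])<25)&(abs(T[...,1])<25)&(hsv[...,1]>110)&(abs(T[...,2]-87)<4)
    q=T[ok]; c,r=cv2.minEnclosingCircle(q[:,:2].astype(np.float32)); print("shoulder",len(q),np.round(c,2),round(r,2),"z",np.median(q[:,2]).round(2),"y ext",q[:,1].min().round(1),q[:,1].max().round(1),"x ext",q[:,0].min().round(1),q[:,0].max().round(1))
if __name__=="__main__":
    for n in("w4","w6"): shoulder(cv2.imread(f"pics/{n}.png"),np.load(f"pics/{n}d.npy"))
E
python3 sh.py
```

```text
shoulder 911 [1.5 0.1] 16.04 z 87.01 y ext -15.4 15.8 x ext -13.6 17.5
shoulder 909 [ 1.11 -0.37] 16.02 z 87.04 y ext -16.2 15.0 x ext -13.4 17.1
```

```bash
python3 -m handwheel '[{"tx":0,"ty":0.05,"tz":0.4,"wx":0,"wy":0,"wz":0,"claw":0},{"tx":0,"ty":0.05,"tz":0.8,"wx":0,"wy":0,"wz":0,"claw":0},{"tx":0,"ty":0.05,"tz":1.2,"wx":0,"wy":0,"wz":0,"claw":0},{"tx":0,"ty":0.05,"tz":1.6,"wx":0,"wy":0,"wz":0,"claw":0},{"tx":0,"ty":0.05,"tz":1.8,"wx":0,"wy":0,"wz":0,"claw":0},{"tx":0,"ty":0.05,"tz":1.8,"wx":0,"wy":0,"wz":0,"claw":0},{"tx":0,"ty":0.05,"tz":1.8,"wx":0,"wy":0,"wz":0,"claw":0}]'
for i in 1 2 3; do python3 -m handwheel '[{"tx":0,"ty":0,"tz":0,"wx":0,"wy":0,"wz":0,"claw":0}]' | sed -n '1,2p;4p'; done
```

```text
clock: 8.05
position: [0.5599, 0.1809, 0.1723]
ee_rot: [-2.321, -2.117, 0.002]
force: [-3.5, -0.4, -6.0]
width: 0.188
clock: 8.13
position: [0.5601, 0.1809, 0.1725]
force: [-1.9, -1.2, -6.0]
clock: 8.22
position: [0.5602, 0.1809, 0.1727]
force: [-3.0, -1.2, -5.3]
clock: 8.3
position: [0.5603, 0.1809, 0.1727]
force: [-2.2, -1.5, -5.0]
```

```bash
for i in 1 ; do python3 -m handwheel '[{"tx":0,"ty":0,"tz":0.1,"wx":0,"wy":0,"wz":0,"claw":0},{"tx":0,"ty":0,"tz":0.2,"wx":0,"wy":0,"wz":0,"claw":0},{"tx":0,"ty":0,"tz":0.3,"wx":0,"wy":0,"wz":0,"claw":0},{"tx":0,"ty":0,"tz":0.3,"wx":0,"wy":0,"wz":0,"claw":0}]' | sed -n '1,2p;4p'; done
```

```text
clock: 8.63
position: [0.5604, 0.1811, 0.1696]
force: [-2.3, -0.1, -4.9]
```

Foot about 37 mm up; now going on in 1 mm steps, reading the force each time.

```bash
python3 -m handwheel '[{"tx":0,"ty":0,"tz":0.1,"wx":0,"wy":0,"wz":0,"claw":0},{"tx":0,"ty":0,"tz":0.1,"wx":0,"wy":0,"wz":0,"claw":0}]' | sed -n '1,2p;4p'
python3 -m handwheel '[{"tx":0,"ty":0,"tz":0.1,"wx":0,"wy":0,"wz":0,"claw":0},{"tx":0,"ty":0,"tz":0.1,"wx":0,"wy":0,"wz":0,"claw":0}]' | sed -n '1,2p;4p'
python3 -m handwheel '[{"tx":0,"ty":0,"tz":0.1,"wx":0,"wy":0,"wz":0,"claw":0},{"tx":0,"ty":0,"tz":0.1,"wx":0,"wy":0,"wz":0,"claw":0}]' | sed -n '1,2p;4p'
```

```text
clock: 8.8
position: [0.5603, 0.181, 0.1686]
force: [-1.5, -1.7, -5.3]
clock: 8.97
position: [0.5603, 0.181, 0.1675]
force: [-1.9, -0.2, -4.1]
clock: 9.13
position: [0.5603, 0.1809, 0.1665]
force: [-2.1, -1.4, -3.7]
```

```bash
python3 -m handwheel '[{"tx":0,"ty":0,"tz":0.1,"wx":0,"wy":0,"wz":0,"claw":0},{"tx":0,"ty":0,"tz":0.1,"wx":0,"wy":0,"wz":0,"claw":0}]' | sed -n '1,2p;4p'
python3 -m handwheel '[{"tx":0,"ty":0,"tz":0,"wx":0,"wy":0,"wz":0,"claw":0},{"tx":0,"ty":0,"tz":0,"wx":0,"wy":0,"wz":0,"claw":0}]' | sed -n '1,2p;4p'
python3 - <<'E'
from h import *
print(sensors.observe()["force"],sensors.observe()["ft_torque"])
E
```

```text
clock: 9.3
position: [0.5603, 0.1809, 0.1655]
force: [-3.2, -0.7, -4.6]
clock: 9.47
position: [0.5602, 0.1809, 0.1656]
force: [-2.8, -0.8, -4.2]
[-2.84414071 -0.80125373 -4.20708497] [-0.30333459  0.62147022  0.04439244]
```

```bash
for k in 1 2 3; do python3 -m handwheel '[{"tx":0,"ty":0,"tz":0.1,"wx":0,"wy":0,"wz":0,"claw":0},{"tx":0,"ty":0,"tz":0.2,"wx":0,"wy":0,"wz":0,"claw":0},{"tx":0,"ty":0,"tz":0.2,"wx":0,"wy":0,"wz":0,"claw":0}]' | sed -n '1,2p;4p';done
```

```text
clock: 9.72
position: [0.5603, 0.1809, 0.1635]
force: [-3.0, -1.0, -4.8]
clock: 9.97
position: [0.5603, 0.1809, 0.1615]
force: [-2.0, -0.4, -4.9]
clock: 10.22
position: [0.5602, 0.1809, 0.1595]
force: [-2.2, -0.2, -4.9]
```

```bash
for k in 1 2 3; do python3 -m handwheel '[{"tx":0,"ty":0,"tz":0.15,"wx":0,"wy":0,"wz":0,"claw":0},{"tx":0,"ty":0,"tz":0.3,"wx":0,"wy":0,"wz":0,"claw":0},{"tx":0,"ty":0,"tz":0.45,"wx":0,"wy":0,"wz":0,"claw":0},{"tx":0,"ty":0,"tz":0.45,"wx":0,"wy":0,"wz":0,"claw":0}]' | sed -n '1,2p;4p';done
```

```text
clock: 10.55
position: [0.5601, 0.1809, 0.1547]
force: [-3.1, -0.3, -5.1]
clock: 10.88
position: [0.5601, 0.1809, 0.1503]
force: [-2.9, -0.8, -6.4]
clock: 11.22
position: [0.5606, 0.181, 0.146]
force: [0.4, 0.0, -4.9]
```

```bash
for k in 1 2; do python3 -m handwheel '[{"tx":0,"ty":0,"tz":0.1,"wx":0,"wy":0,"wz":0,"claw":0},{"tx":0,"ty":0,"tz":0.2,"wx":0,"wy":0,"wz":0,"claw":0},{"tx":0,"ty":0,"tz":0.2,"wx":0,"wy":0,"wz":0,"claw":0}]' | sed -n '1,2p;4p';done
for k in 1 2; do python3 -m handwheel '[{"tx":0,"ty":0,"tz":0.1,"wx":0,"wy":0,"wz":0,"claw":0},{"tx":0,"ty":0,"tz":0.1,"wx":0,"wy":0,"wz":0,"claw":0}]' | sed -n '1,2p;4p';done
```

```text
clock: 11.47
position: [0.5606, 0.1811, 0.1442]
force: [0.7, -0.1, -5.1]
clock: 11.72
position: [0.5604, 0.1809, 0.1421]
force: [-0.1, -0.0, -4.6]
clock: 11.88
position: [0.5603, 0.1809, 0.1411]
force: [0.1, 0.0, -4.9]
clock: 12.05
position: [0.5603, 0.1809, 0.1401]
force: [-0.6, -0.1, -4.6]
```

```bash
for k in 1 2 3; do python3 -m handwheel '[{"tx":0,"ty":0,"tz":0.1,"wx":0,"wy":0,"wz":0,"claw":0},{"tx":0,"ty":0,"tz":0.1,"wx":0,"wy":0,"wz":0,"claw":0},{"tx":0,"ty":0,"tz":0.1,"wx":0,"wy":0,"wz":0,"claw":0}]' | sed -n '1,2p;4p';done
```

```text
clock: 12.3
position: [0.5604, 0.181, 0.1393]
force: [0.6, 0.6, -4.0]
clock: 12.55
position: [0.5605, 0.1812, 0.1387]
force: [-1.4, -0.3, 1.7]
clock: 12.8
position: [0.5606, 0.1812, 0.1377]
force: [-1.4, -0.5, 4.8]
```

```bash
python3 -m handwheel '[{"tx":0,"ty":0,"tz":-0.1,"wx":0,"wy":0,"wz":0,"claw":0},{"tx":0,"ty":0,"tz":-0.12,"wx":0,"wy":0,"wz":0,"claw":0},{"tx":0,"ty":0,"tz":-0.12,"wx":0,"wy":0,"wz":0,"claw":0},{"tx":0,"ty":0,"tz":-0.12,"wx":0,"wy":0,"wz":0,"claw":0.25},{"tx":0,"ty":0,"tz":-0.12,"wx":0,"wy":0,"wz":0,"claw":0.35},{"tx":0,"ty":0,"tz":-0.12,"wx":0,"wy":0,"wz":0,"claw":0.5},{"tx":0,"ty":0,"tz":-0.12,"wx":0,"wy":0,"wz":0,"claw":0.6},{"tx":0,"ty":0,"tz":-0.12,"wx":0,"wy":0,"wz":0,"claw":0.6},{"tx":0,"ty":0,"tz":-0.12,"wx":0,"wy":0,"wz":0,"claw":0.6},{"tx":0,"ty":0,"tz":-0.12,"wx":0,"wy":0,"wz":0,"claw":0.6}]'
python3 - <<'E'
from h import *
for n in("scene","top"):
    im,d=vision.get_image(n);cv2.imwrite(f"pics/{n}7.png",im)
    P=cloud(d,n);hsv=cv2.cvtColor(im,cv2.COLOR_BGR2HSV)
    m=(d>0)&(abs(P[...,0]-.56)<.03)&(abs(P[...,1]-.182)<.03)&(P[...,2]>.11)&(P[...,2]<.18)&(hsv[...,1]>110)
    q=P[m];print(n,len(q)); 
    if len(q): print(q.max(0),q[q[:,2]>.14].mean(0))
im,d=vision.get_image("wrist");cv2.imwrite("pics/w7.png",im)
im=cv2.imread("pics/scene7.png")[60:220,240:400];cv2.imwrite("pics/s7z.png",cv2.resize(im,None,fx=3.5,fy=3.5))
E
```

```text
clock: 13.63
position: [0.5603, 0.181, 0.1384]
ee_rot: [-2.321, -2.117, 0.0]
force: [-0.2, -0.0, -0.2]
width: 0.588
scene 127
[0.5696405  0.18764375 0.16474576] [0.56393095 0.17745027 0.15501595]
top 0
```

View pics/s7z.png

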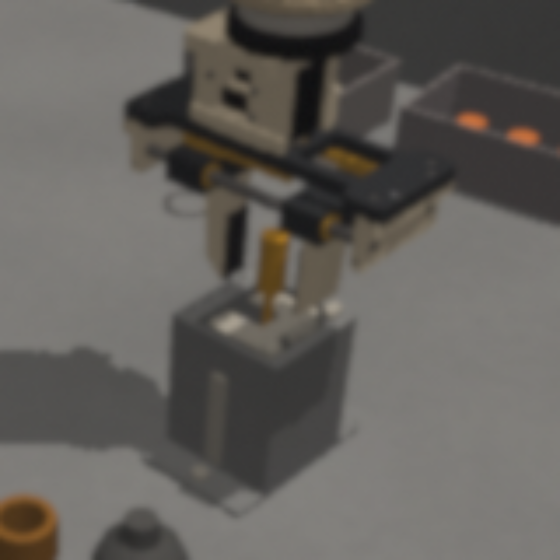

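View pics/w7.png

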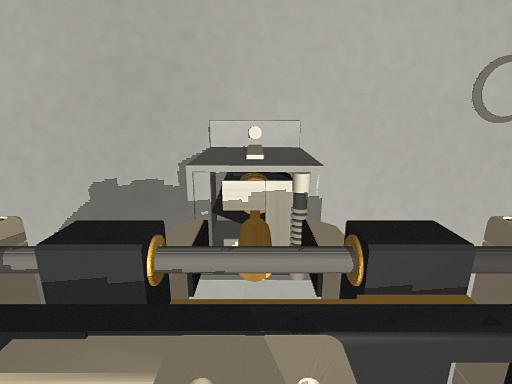

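The plunger is released and standing, with its head top at 0.165 m against 0.164 expected. Retracting straight up.

```bash
python3 -m handwheel '[{"tx":0,"ty":0,"tz":-0.5,"wx":0,"wy":0,"wz":0,"claw":0.6},{"tx":0,"ty":0,"tz":-1.5,"wx":0,"wy":0,"wz":0,"claw":0.6},{"tx":0,"ty":0,"tz":-3,"wx":0,"wy":0,"wz":0,"claw":0.6},{"tx":0,"ty":0,"tz":-5,"wx":0,"wy":0,"wz":0,"claw":0.6},{"tx":0,"ty":0,"tz":-7,"wx":0,"wy":0,"wz":0,"claw":0.6},{"tx":0,"ty":0,"tz":-9,"wx":0,"wy":0,"wz":0,"claw":0.6},{"tx":0,"ty":0,"tz":-11,"wx":0,"wy":0,"wz":0,"claw":0.6},{"tx":-3,"ty":0,"tz":-12,"wx":0,"wy":0,"wz":0,"claw":0.6},{"tx":-6,"ty":0,"tz":-12,"wx":0,"wy":0,"wz":0,"claw":0.6},{"tx":-9,"ty":0,"tz":-12,"wx":0,"wy":0,"wz":0,"claw":0.6},{"tx":-12,"ty":0,"tz":-12,"wx":0,"wy":0,"wz":0,"claw":0.6},{"tx":-12,"ty":0,"tz":-12,"wx":0,"wy":0,"wz":0,"claw":0.6}]'
python3 -m handwheel '[{"tx":0,"ty":0,"tz":0,"wx":0,"wy":0,"wz":0,"claw":0.6},{"tx":0,"ty":0,"tz":0,"wx":0,"wy":0,"wz":0,"claw":0.6},{"tx":0,"ty":0,"tz":0,"wx":0,"wy":0,"wz":0,"claw":0.6}]'
python3 - <<'E'
from h import *
for n in("scene","top","wrist"):
    s=sensors.observe();im,d=vision.get_image(n);cv2.imwrite(f"pics/{n}8.png",im)
    P=cloud(d,n,s);hsv=cv2.cvtColor(im,cv2.COLOR_BGR2HSV)
    near=(d>0)&(abs(P[...,0]-.56)<.03)&(abs(P[...,1]-.182)<.04)
    m=near&(P[...,2]>.12)&(P[...,2]<.18)&(hsv[...,1]>110);q=P[m]
    t=q[q[:,2]>.160];print(n,len(q),"top",len(t),t.mean(0).round(4),t.min(0).round(4),t.max(0).round(4))
    st=P[near&(P[...,2]>.11)&(P[...,2]<.122)&(hsv[...,1]>110)]
    if len(st): print("  stem",st.mean(0).round(4),len(st))
    f=near&(P[...,0]>.54)&(P[...,0]<.58)&(P[...,2]>.07)&(P[...,2]<.112)&(hsv[...,1]<60)&(hsv[...,2]>(120))
    q=P[f];
    if len(q)>20: 
        A=np.c_[q[:,:2]-q[:,:2].mean(0),np.ones(len(q))];c=np.linalg.lstsq(A,q[:,2],rcond=None)[0];print("  flap z",np.percentile(q[:,2],[5,50,95]).round(4),"slope",c[:2].round(3))
im=cv2.imread("pics/wrist8.png")[0:220,160:360];cv2.imwrite("pics/w8z.png",cv2.resize(im,None,fx=2.7,fy=2.7))
E
```

```text
clock: 14.78
position: [0.5494, 0.0542, 0.2592]
ee_rot: [2.327, 2.106, -0.004]
force: [1.0, -1.0, -0.9]
width: 0.596
clock: 15.03
position: [0.5493, 0.063, 0.259]
ee_rot: [-2.319, -2.119, -0.002]
force: [-0.2, 0.2, -0.2]
width: 0.599
scene 128 top 36 [0.5619 0.1805 0.163 ] [0.5541 0.171  0.1603] [0.569  0.1907 0.1645]
  stem [0.5621 0.1781 0.1136] 6
  flap z [0.1035 0.1048 0.1061] slope [ 0.033 -0.026]<stdin>:7: RuntimeWarning: Mean of empty slice.
  ret = um.true_divide(
Traceback (most recent call last):
ValueError: zero-size array to reduction operation minimum which has no identity
```

View pics/scene8.png

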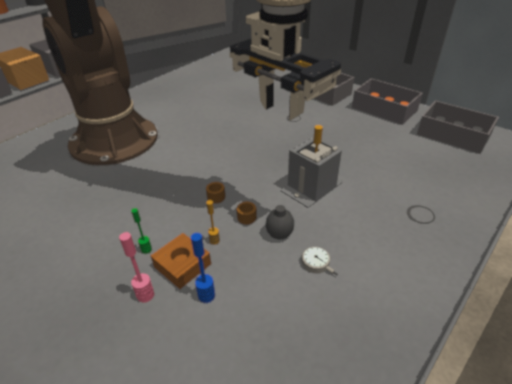

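```bash
python3 - <<'E'
from h import *
s=sensors.observe();im,d=vision.get_image("wrist");cv2.imwrite("pics/w9.png",im)
P=cloud(d,"wrist",s);hsv=cv2.cvtColor(im,cv2.COLOR_BGR2HSV)
near=(d>0)&(abs(P[...,0]-.56)<.03)&(abs(P[...,1]-.182)<.04)
q=P[near&(P[...,2]>.12)&(P[...,2]<.18)&(hsv[...,1]>110)];print(len(q),q.min(0).round(4),q.max(0).round(4))
t=q[q[:,2]>.16];print("top",t.mean(0).round(4))
q=P[near&(P[...,2]>.06)&(P[...,2]<.111)&(hsv[...,1]<60)&(hsv[...,2]>150)]
print("flap",len(q),np.percentile(q[:,2],[5,50,95]).round(4))
E
```

```text
612 [0.5523 0.1735 0.1265] [0.5694 0.1912 0.1668]
top [0.5608 0.1821 0.1647]
flap 2631 [0.1053 0.1066 0.108 ]
```

View pics/w9.png

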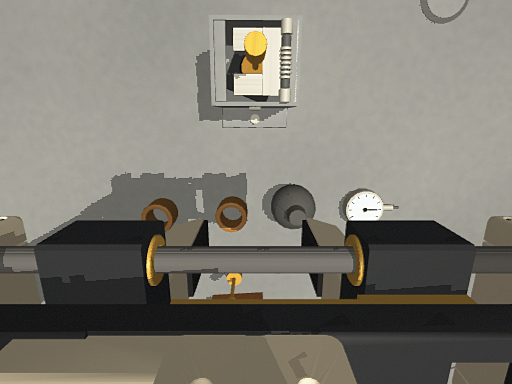

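The wrist picture shows the flap flat around the stem (plunger head at pixel 255,43). The bushings, flyball and gauge are undisturbed.

```bash
python3 -c "
from cell import arm
print(arm.sign_off())"
```

```text
the job is handed in; nothing more can be done
None
```

The plunger stands home and upright in the pocket, with the flap shut round its stem. I handed the job in at about 15 s; `sign_off` gives no verdict, so what follows rests on my own checks.

**What I did:**
- I gripped the plunger by its head, lifted it out of the stand and pushed the flap open with its foot. Once in the bore I pressed it on to the floor pad, then let go and backed off.
- **Finding the bore:** I did not probe round the 5 mm circle. The bore's rim showed in the wrist depth image through the flap's notch, so I fitted that and lowered the plunger there in 1–2 mm steps. The force stayed steady past the liner's top, so it went in first time.
- **Forces:** The largest push I read was about 10 N, at the floor pad, against the 25 N limit.

**Last checks:**
- **Height:** the head top read 0.1645 m in both the scene and wrist cameras, against 0.164 m when home. The floor was felt at the expected height.
- **Position:** the plunger axis is about 4.5 mm from the pocket axis, within the 10 mm allowed. Its tilt was not measured after release, but it looks upright in the pictures.
- **Flap:** it lies flat at 105–107 mm, and the sideways push disappeared as it closed.
- **Surroundings:** the bushings, flyball and gauge look unmoved in the pictures; I did not re-measure them. The gripper is clear of everything.

**Disagreements and slips:**
- The rim fit gave an offset of about 4 mm instead of the stated 5 mm, within calibration error.
- The wrist camera read heights about 1 mm high.
- My first two move commands were refused for missing keys and moved nothing.

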